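Re-index the swivelling bottle rack

TASK

Swing the bottle rack round to its other locking hole: pull the sprung index pin up out of the hole it is in, turn the rack counter-clockwise (seen from above) and let the pin spring fully home into the next hole, so that the rack is locked there. Where the next hole lies is only roughly known, so feel for it, do not force the pin sideways against a hole or the rim (a light push is enough), and leave the other things on the counter undisturbed.

Things in the scene. Friction and masses are not known exactly. Their poses are not given: they have to be found in the camera images.
- swivel_axis (a point): Point on the upright axis on which the bottle rack turns, 30 mm above the counter. Frame of the fixed foot: z up, -y points from the axis to the first hole (where the pin is at the start). The foot's place and yaw differ each time.
- rack_mid (a point): Point on the swivel axis 150 mm above the counter, turning with the rack: a steel frame 310 mm long with four green bottles leaning in it, up to 265 mm high, all within 190 mm of the axis. From it a flat bar 30 mm wide, top 50 mm above the counter, reaches out along this frame's -y to the index pin, 200 mm from the axis.
- first_hole (a point): Mouth of the first hole, in the flat top of the steel rim, 30 mm above the counter; fixed. Holes are 14 mm long in the direction of turning (2 mm play either side of the pin). The rim is an arc 40 mm wide, 200 mm from the axis.
- knob (a point): Centre of the pin's black upright cylindrical knob: 28 mm diameter, 32 mm tall, over the end of the bar. Centre 90 mm above the counter with the pin home; then 8 mm under the knob is the top of the pin's barrel (26 mm diameter, top 66 mm above the counter). z up, +x the way the knob moves as the rack turns counter-clockwise, -y away from the axis. Rises with the pin, goes round with the rack, does not spin.
- pin_tip: Lower end of the steel pin under the knob, 10 mm diameter, round end; origin at the lowest point, 18 mm above the counter (12 mm deep in the hole) with the pin home. It slides on the rim between the holes. Forced against a hole or the rim with more than 25 N it is damaged; the spring alone presses it on the rim with about 9 N.
- index_pin (a joint): How far the pin is pulled up, m: 0 fully home in a hole, 0.012 tip resting on top of the rim, 0.018 upper stop. The spring pulls it down with 7.5 N at 0 and 10 N at 0.018. It stays up only while held or while its tip rests on the rim; free over a hole, it snaps home within 0.1 s, so pass over the hole slowly (about 20 mm/s).
- rack (a joint): Angle of the rack, rad, growing counter-clockwise from above; about 0 at the start. The next hole is somewhere between 0.37 and 0.67, set differently each time, and must be felt with the pin; the rim is plain and flat between the holes and beyond; the rack's end stop is at 0.72. The rack stays where left; with the pin riding on the rim about 3 to 6 N at the knob push it along.
- canister_mid (a point): Bystander: white ceramic canister, 104 mm in diameter, 160 mm tall; point half-way up.
- cap_tin_mid (a point): Bystander: low red crown-cap tin, 88 mm in diameter, 58 mm tall, standing near the rim; point half-way up.
- can_mid (a point): Bystander: aluminium can, 66 mm in diameter, 115 mm tall, standing near the rim; point half-way up.
- mug_mid (a point): Bystander: mug, 80 mm in diameter, 90 mm tall; point half-way up.
- jar_mid (a point): Bystander: glass jar, 70 mm in diameter, 100 mm tall; point half-way up.
- spoon_mid (a point): Bystander: wooden spoon lying on the counter, about 15 mm high; point near its middle.

How it is judged (in metres and radians):
On the way, in this order (a step that is already met when the one before it is completed fails the run):
1. the pin is pulled up clear of the first hole (value of joint index_pin above 0.0105 m and value of joint rack below 0.08 rad), for 0.04 s.
2. the rack is turned away from the first hole with the pin up (value of joint index_pin above 0.009 m and value of joint rack above 0.15 rad), for 0.04 s.
At the end, for the whole second after the job is handed in: The pin is home (within 3 mm of fully down) in the next hole, the rack angle between 0.34 and 0.70 rad, the rack at rest (value of joint index_pin below 0.003 m and value of joint rack between 0.34 and 0.7 rad and velocity of joint rack between -0.05 and 0.05 rad/s); the robot touches nothing.
It fails at once if the pin is forced against a hole or the rim with more than 25 N (contact force between pin_tip and anything else above 25 N).
It fails at once if a bystander is disturbed (moved more than 30 mm) (distance of any of canister_mid, cap_tin_mid, can_mid, mug_mid, jar_mid, spoon_mid from where it was at the start of the episode above 0.03 m).
It also fails if it takes over 56 s, if anything falls off the work surface, if the arm or the gripper's body presses on something with over 40 N, if the wrist force passes 120 N, or if a joint passes its speed limit or range.

ROBOT

A 6-joint arm with a two-finger parallel gripper is mounted at the origin on the work surface. World frame = base frame: x ahead of the robot, y to its left, z up, the work surface at z = 0. Lengths are in mm, angles in rad, forces in N, time in s.
With the tool pointing down it reaches from about 275 to 750 mm from the base axis. Payload 10.2 kg.
Tool frame: the origin (TCP) lies at the very end of the fingers, on their centre line; the grasp point (between the pads) lies 19 mm behind it; y points along the fingers, x is the direction in which the jaws open and shut, and the axes are right-handed (so a half turn about y gives the same grasp; the last joint's range is limited). The gripper opens to 85 mm and grips with 20 to 120 N. Pads are 22 mm wide; open, the fingers measure 114 mm over their backs; the gripper's body (76 mm by 85 mm) begins 54 mm behind the grasp point. The pads swing forward as they close: fully open they stand 13 mm farther back than shut.
Start: joints at [-0.223, 0.313, 1.498, -0, 1.331, -0.223], TCP at [525.006, -0.013, 201.094] pointing down, gripper open.
Joint ranges: [-2.94, 2.94], [-0.97, 2.17], [0.19, 2.56], [-1.23, 4.37], [0.02, 3.11], [-2.88, 2.88]. Speed limits (rad/s): [2.39, 2.39, 3.01, 3.14, 3.14, 3.14].

INTERFACE

Orientations are given as a unit quaternion [w, x, y, z].
In Python, from rig import telemetry, imaging, ctrl gives the robot as it stands.
- The arm moves only by the shell command python3 -m handwheel 'ROWS' [FORCE]. ROWS is JSON, a list of rows, each an object with "delta_pos": the shift along the tool's x, y, z in cm, a list of three; "twist": the turn, a rotation vector about the tool's x, y, z in rad, a list of three; "jaw": the opening, from 0 (shut) to 1 (fully open). A call has exactly 10 rows; each row is the pose to reach, as a shift and turn from the pose commanded when the call began, along the tool's axes at that moment; what a row does not reach only later rows make up. A row lasts 1/12 s, in which the tool goes at most 41.7 mm and 7.16 degrees, less where a joint would pass 70% of its speed; a pose out of reach is approached as far as the arm can. A call with a gripper value outside its range is refused whole. The fingers move at their own pace and stop on an object; FORCE is the grip in N (left out, the last holds). Time passes only in rows, so rows that repeat a pose let the fingers close, or fill a call up. It gives the time, the measured TCP pose, the force and the opening at its end, in the units of the state.
- telemetry.sense(): the state, without advancing time (a new reading comes with each control period).
- imaging.capture(name): name is "scene" or "side" or "wrist"; returns a dict with "frame" (480x640x3 uint8, red, green, blue), "z_map" (480x640 float32, mm along the optical axis (not along the pixel's ray), 0 where there is no reading), "fx", "fy", "cx", "cy" (pixels), "rvec" (rotation vector, rad) and "tvec" (3), from world to camera coordinates, as OpenCV has them. Camera axes: x right, y down, z forward; pixel columns grow to the right and rows downward; lengths in mm; the calibration is good to about 2 mm. A picture is of the moment at which its call begins.
- ctrl.finish_job(): hands the job in, once; it reports no verdict.
The state is a dict: "time_s": time; "joints": joint angles; "dq": joint speeds; "tau": joint torques, N m; "eef_pos": TCP position; "ee_rot": TCP orientation; "force": force on the tool from outside, world axes, zero at the start; "wrist_torque": the same for the moment, N m; "grip_width": opening from 0.0 (shut) to 1.0 (fully open).
Only numpy, scipy, OpenCV 4.12 (cv2) and the standard library are available. Lean on these libraries where they do the work, as an engineer would, in place of code of your own. Each camera call takes 0.05 s, during which the arm holds its last target.

## Working session

There is one attempt and no reset: what is moved stays moved. The work goes in short steps, Python scripts to look and compute and a shell command to move; the robot and the scene stay as the last step left them, time stands still between calls to the robot, and variables do not carry over. Pictures are saved under pics/ and viewed, and the job is handed in when it is done.

```bash
ls; mkdir -p pics
cat > h.py <<'E'
import numpy as np, cv2, os
from rig import telemetry, imaging, ctrl
def cap(n,save=None):
    d=imaging.capture(n)
    if save:
        cv2.imwrite('pics/'+save+'.png',d['frame'][:,:,::-1])
        np.savez('pics/'+save+'.npz',**d)
    return d
def cloud(d):
    z=d['z_map'];v,u=np.mgrid[0:480,0:640]
    P=np.stack([(u-d['cx'])/d['fx']*z,(v-d['cy'])/d['fy']*z,z],-1)
    R=cv2.Rodrigues(np.array(d['rvec'],float))[0]
    return (P-np.array(d['tvec']).ravel())@R
E
python3 - <<'E'
from h import *
print(telemetry.sense())
for n in('scene','side','wrist'):
    d=cap(n,n+'0')
E
```

```text
pics
{'time_s': 0.0, 'joints': array([-2.23418561e-01,  3.13474856e-01,  1.49845181e+00,  8.06110098e-06,
        1.33099083e+00, -2.23356000e-01]), 'dq': array([-0.00118991, -0.0005984 ,  0.00092116, -0.00152539,  0.0008604 ,
       -0.0012721 ]), 'tau': array([-5.78409599e-04, -4.12261176e+01, -2.59742296e+01, -3.58453699e-04,
        4.11797926e-03, -1.23038126e-05]), 'eef_pos': array([5.24701928e+02, 4.81077161e-02, 2.00516839e+02]), 'ee_rot': array([ 7.07213092e-01, -7.07000159e-01,  4.78949409e-04,  4.33354671e-04]), 'force': array([-1.17363922,  0.11799802,  0.2538983 ]), 'wrist_torque': array([ 0.0151642 , -0.00630601,  0.01883661]), 'grip_width': 1.0022806199128464}
```

View pics/scene0.png

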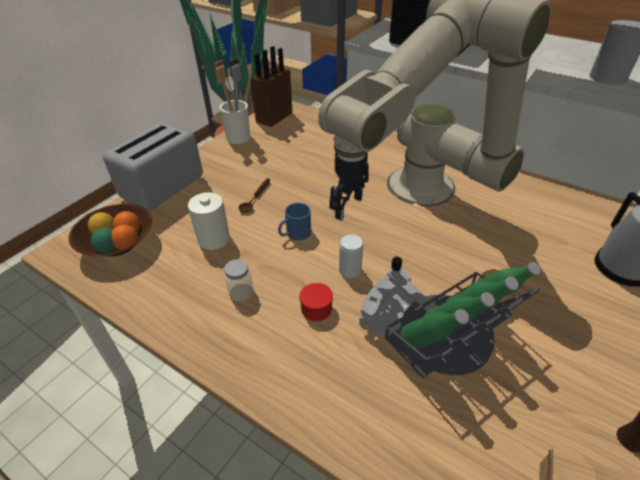

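View pics/side0.png

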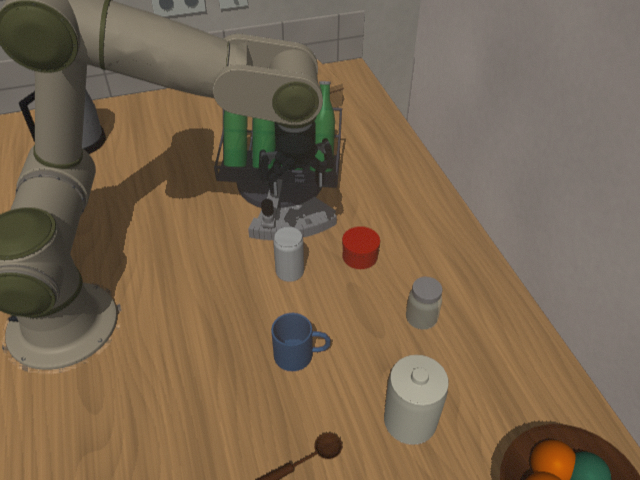

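View pics/wrist0.png

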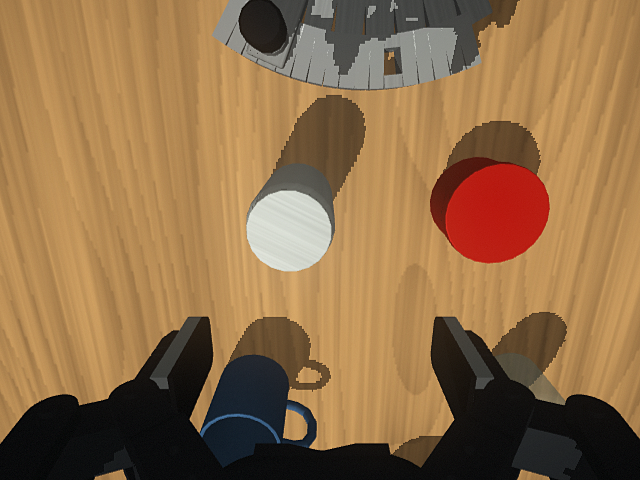

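The scene view has the knob at (397,264), the can at (350,255) and the tin at (317,302). The wrist view has the knob at (263,25) and possibly a hole at (392,60). Next I'll measure these.

Run:
```python
from h import *
for n in('scene','side','wrist'):
    d=dict(np.load('pics/'+n+'0.npz'));P=cloud(d);f=d['frame'].astype(int)
    rgb=f
    inr=(P[...,0]>300)&(P[...,0]<800)&(P[...,1]>-500)&(P[...,1]<200)&(d['z_map']>0)
    v,u=np.mgrid[0:480,0:640]
    win={'scene':(abs(u-397)<12)&(abs(v-265)<16),'side':(abs(u-267)<12)&(abs(v-210)<16),'wrist':(abs(u-263)<32)&(abs(v-26)<30)}[n]
    dark=(f.max(-1)<45)&win
    m=dark&(P[...,2]>68)&(P[...,2]<125)
    Q=P[m];print(n,'knob',m.sum(),Q.min(0).round(),Q.max(0).round(),Q.mean(0).round(1))
    top=Q[Q[:,2]>101]; 
    if len(top):print(' top',len(top),top.min(0).round(1),top.max(0).round(1),top.mean(0).round(1))
    red=(f[...,0]>110)&(f[...,1]<50)&(P[...,2]>50)&inr
    if red.sum():print(' red top',P[red].min(0).round(),P[red].max(0).round())
    gray=(f.max(-1)-f.min(-1)<15)&(f.min(-1)>90)&inr&(abs(P[...,2]-30)<5)
    Q=P[gray];print(' rim',len(Q),Q.min(0).round(),Q.max(0).round(), Q[:,2].mean())
    can={'scene':(abs(u-350)<16)&(abs(v-255)<25),'side':(abs(u-289)<18)&(abs(v-240)<20),'wrist':(abs(u-290)<60)&(abs(v-230)<60)}[n]
    c=can&(P[...,2]>105)&(P[...,2]<125);Q=P[c]
    if len(Q):print(' can top',Q.min(0).round(),Q.max(0).round())
d=dict(np.load('pics/wrist0.npz'));P=cloud(d)
for p in((392,60),(385,60),(398,60),(392,52),(392,70)):print(p,P[p[1],p[0]].round(1),d['frame'][p[1],p[0]])
cv2.imwrite('pics/w0crop.png',cv2.resize(d['frame'][0:110,200:520,::-1],None,fx=2.5,fy=2.5))
```

```text
scene knob 101 [479. 123.  77.] [506. 146. 109.] [496.  135.8  97. ]
 top 48 [479.1 123.4 101.7] [503.8 145.8 108.6] [492.5 134.5 105. ]
 red top [635. -40.  52.] [717.  40.  64.]
 rim 669 [ 443. -442.   25.] [672. 169.  35.] 29.745920126556005
 can top [471. -28. 105.] [535.  31. 121.]
side knob 112 [474. 114.  72.] [497. 141. 109.] [485.4 124.4  96.3]
 top 46 [475.6 114.3 101.1] [496.5 140.2 109.5] [485.9 127.4 105.5]
 red top [627. -51.  50.] [713.  37.  67.]
 rim 742 [ 439. -481.   25.] [734. 168.  35.] 30.024817357249464
 can top [470. -33. 105.] [533.  32. 122.]
wrist knob 1968 [473. 119.  76.] [500. 146. 108.] [487.8 131.4 103.2]
 top 1729 [473.  119.3 101. ] [500.4 145.5 107.7] [486.9 132.3 105. ]
 red top [628. -46.  50.] [715.  40.  60.]
 rim 8253 [ 437. -242.   25.] [652. 162.  32.] 29.10832552626833
 can top [471. -29. 105.] [532.  32. 117.]
(392, 60) [5.857e+02 1.220e+02 2.000e-01] [88 66 44]
(385, 60) [580.1 122.4  -3. ] [98 72 47]
(398, 60) [588.  120.3  17.1] [73 72 69]
(392, 52) [585.6 128.5  -1. ] [191 144  85]
(392, 70) [ 5.863e+02  1.140e+02 -5.000e-01] [93 70 47]
```

View pics/w0crop.png

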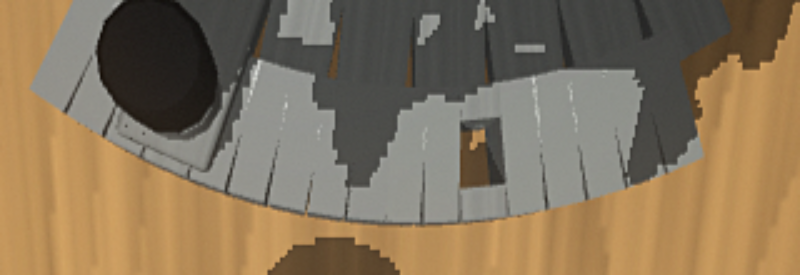

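Run:
```python
from h import *
from scipy.optimize import least_squares
d=dict(np.load('pics/wrist0.npz'));P=cloud(d)
R=cv2.Rodrigues(np.array(d['rvec'],float))[0];C=-R.T@np.array(d['tvec']).ravel()
def ray(u,v,z=30):
    r=R.T@np.array([(u-d['cx'])/d['fx'],(v-d['cy'])/d['fy'],1]);return (C+r*(z-C[2])/r[2])[:2]
# outer rim edge: per column lowest rim point z~30
pts=[]
f=d['frame'].astype(int)
for u in range(222,476,3):
    col=[v for v in range(0,110) if 26<P[v,u,2]<33]
    if col: pts.append(P[max(col),u,:2])
pts=np.array(pts)
s=least_squares(lambda c:np.hypot(*(pts-c[:2]).T)-220,[560,330],loss='soft_l1')
s2=least_squares(lambda c:np.hypot(*(pts-c[:2]).T)-c[2],[560,330,220],loss='soft_l1')
print(s.x,s2.x,abs(s.fun).mean())
ax=s.x
k=np.array([487,132.3])
h=np.mean([ray(384.3,47.5),ray(400,47.5),ray(402,74.5),ray(384.3,75)],0)
print('hole corners',ray(384.3,47.5),ray(400,47.5),ray(402,74.5),ray(384.3,75))
print('hole',h,'r',np.hypot(*(h-ax)),'knob r',np.hypot(*(k-ax)))
an=lambda p:np.arctan2(*(p-ax)[::-1])
print(an(k),an(h),an(h)-an(k))
```

```text
[562.38762537 317.96703068] [562.28511893 316.74287105 218.8179084 ] 0.20714901888341147
hole corners [574.14272792 128.18896768] [586.67386156 128.1771268 ] [589.60897597 108.29180556] [575.20383472 107.92824064]
hole [581.40735004 118.14653517] r 200.7236417372924 knob r 200.38847357237734
-1.9564958844099065 -1.475898177021327 0.48059770738857943
```

The open hole can be seen about 0.48 rad away, at radius 200.7 mm, which fits the 200 mm given. The knob also measures 200.4 mm from the axis. Next: how close the bottles come to the gripper body.

Run:
```python
from h import *
ax=np.array([562.4,318.]);k=np.array([487,132.3]);ey=(ax-k)/np.hypot(*(ax-k));ex=np.array([ey[1],-ey[0]])
print('ex',ex,'ey',ey)
for n in('scene','side'):
    d=dict(np.load('pics/'+n+'0.npz'));P=cloud(d)[d['z_map']>0]
    P=P[(np.hypot(P[:,0]-ax[0],P[:,1]-ax[1])<215)&(P[:,2]>60)&(P[:,2]<300)]
    q=P[:,:2]-ax;X=q@ex;Y=q@ey
    print(n,'x',X.min(),X.max())
    for lo in range(60,290,20):
        s=(P[:,2]>=lo)&(P[:,2]<lo+20)
        m=s&(abs(X)<75)
        print(lo,s.sum(),Y[m].min().round() if m.any() else None, np.percentile(Y[m],5).round() if m.any() else None,'X range',X[s].min().round() if s.any() else 0,X[s].max().round() if s.any() else 0)
s=telemetry.sense();Rm=cv2.Rodrigues(np.eye(3))[0]
from scipy.spatial.transform import Rotation as Ro
w,x,y,z=s['ee_rot'];print(Ro.from_quat([x,y,z,w]).as_matrix().round(3))
for n in ['scene0','side0']:
    d=dict(np.load(f'pics/{n}.npz'))
    c=d['frame'][220:400,330:560] if n=='scene0' else d['frame'][80:260,190:380]
    cv2.imwrite(f'pics/{n}c.png',cv2.resize(c[:,:,::-1],None,fx=3,fy=3))
```

```text
ex [ 0.92653724 -0.37620306] ey [0.37620306 0.92653724]
scene x -152.9256214388294 158.50858742346296
60 183 -210.0 -204.0 X range -152.0 158.0
80 743 -208.0 -195.0 X range -153.0 159.0
100 752 -211.0 -203.0 X range -153.0 158.0
120 294 -19.0 -15.0 X range -150.0 158.0
140 344 -8.0 -5.0 X range -152.0 158.0
160 902 2.0 9.0 X range -152.0 158.0
180 633 15.0 19.0 X range -119.0 141.0
200 803 28.0 34.0 X range -119.0 136.0
220 455 48.0 55.0 X range -114.0 128.0
240 722 66.0 72.0 X range -124.0 129.0
260 40 75.0 75.0 X range -115.0 121.0
280 0 None None X range 0 0
side x -155.5473819000961 155.91622863372245
60 253 -215.0 -213.0 X range -156.0 156.0
80 782 -215.0 -213.0 X range -155.0 155.0
100 646 -214.0 -212.0 X range -155.0 155.0
120 482 -24.0 -19.0 X range -153.0 155.0
140 609 -14.0 -8.0 X range -153.0 156.0
160 622 -2.0 3.0 X range -136.0 154.0
180 328 8.0 9.0 X range -136.0 139.0
200 132 None None X range 100.0 134.0
220 77 None None X range 104.0 125.0
240 93 None None X range 98.0 126.0
260 8 None None X range 101.0 121.0
280 0 None None X range 0 0
[[ 1.    -0.001  0.   ]
 [-0.     0.     1.   ]
 [-0.001 -1.     0.   ]]
```

View pics/scene0c.png

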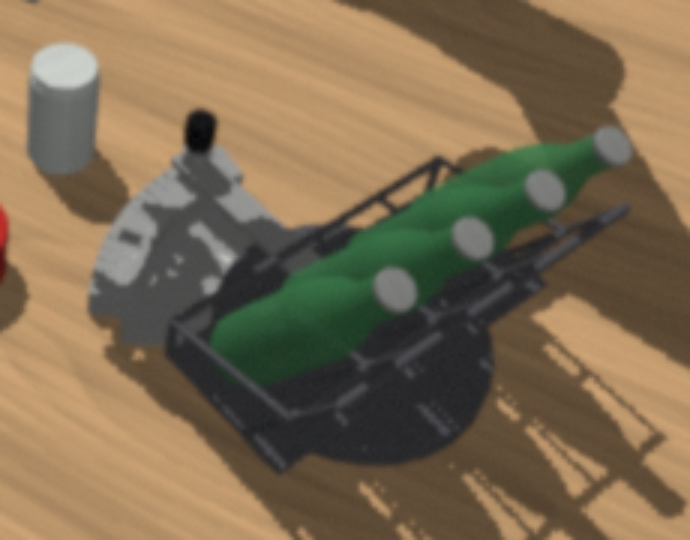

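```bash
python3 -m handwheel '[{"delta_pos":[-0.9,1.2,3.3],"twist":[0,0.1,0],"jaw":0.65},{"delta_pos":[-1.9,2.5,6.6],"twist":[0,0.2,0],"jaw":0.65},{"delta_pos":[-2.8,3.8,9.9],"twist":[0,0.3,0],"jaw":0.65},{"delta_pos":[-3.8,5.0,13.2],"twist":[0,0.386,0],"jaw":0.65},{"delta_pos":[-3.8,6.0,13.2],"twist":[0,0.386,0],"jaw":0.65},{"delta_pos":[-3.8,6.0,13.2],"twist":[0,0.386,0],"jaw":0.65},{"delta_pos":[-3.8,6.0,13.2],"twist":[0,0.386,0],"jaw":0.65},{"delta_pos":[-3.8,6.0,13.2],"twist":[0,0.386,0],"jaw":0.65},{"delta_pos":[-3.8,6.0,13.2],"twist":[0,0.386,0],"jaw":0.65},{"delta_pos":[-3.8,6.0,13.2],"twist":[0,0.386,0],"jaw":0.65}]' 40
python3 - <<'E'
from h import *
cap('wrist','w1');s=telemetry.sense();print(s['force'],s['wrist_torque'])
E
```

```text
time_s: 0.98
eef_pos: [487.6, 131.2, 141.6]
ee_rot: [0.694, -0.694, 0.136, -0.136]
force: [-0.0, -0.1, -0.1]
grip_width: 0.648
[ 0.41538018 -0.09058261 -1.03963608] [ 0.01941292 -0.03126148 -0.04757392]
```

View pics/w1.png

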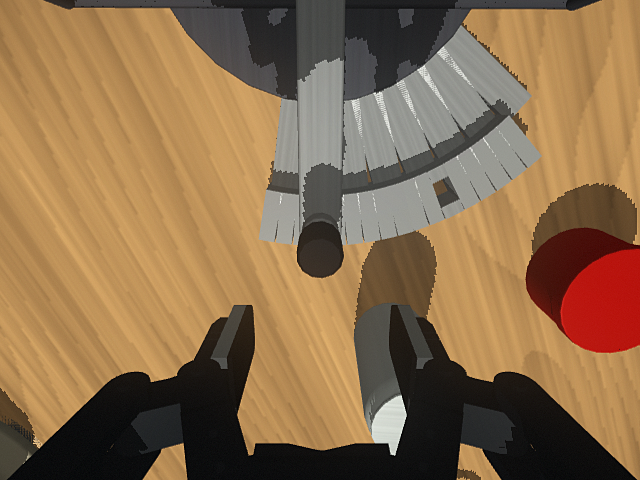

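The knob is at (320,250) and lies midway between the jaws. The hole shows clearly at (445,191), so I'll measure it again from this closer view.

Run:
```python
from h import *
from scipy.optimize import least_squares
d=dict(np.load('pics/w1.npz'));P=cloud(d)
R=cv2.Rodrigues(np.array(d['rvec'],float))[0];C=-R.T@np.array(d['tvec']).ravel()
f=d['frame'].astype(int);v,u=np.mgrid[0:480,0:640]
m=(abs(u-320)<35)&(abs(v-245)<40)&(P[...,2]>103)&(P[...,2]<112)
Q=P[m];c,r=cv2.minEnclosingCircle(Q[:,:2].astype(np.float32));print('knob top',len(Q),c,r,Q[:,2].mean())
pts=[]
for uu in list(range(264,296,2))+list(range(350,520,3)):
    col=[vv for vv in range(100,250) if 26<P[vv,uu,2]<34]
    if col: pts.append(P[max(col),uu,:2])
pts=np.array(pts)
s=least_squares(lambda c:np.hypot(*(pts-c[:2]).T)-220,[560,330],loss='soft_l1');ax=s.x
print('axis',ax,abs(s.fun).mean(),abs(s.fun).max())
k=np.array(c)
q=P[...,:2]-ax;rad=np.hypot(q[...,0],q[...,1]);ang=np.arctan2(q[...,1],q[...,0])-np.arctan2(*(k-ax)[::-1])
print('knob r',np.hypot(*(k-ax)))
def ray(u,v,z=30):
    r=R.T@np.array([(u-d['cx'])/d['fx'],(v-d['cy'])/d['fy'],1]);return (C+r*(z-C[2])/r[2])[:2]
hm=((P[...,2]<25)&(abs(u-445)<30)&(abs(v-191)<30)).astype(np.uint8)
n,l,st,ce=cv2.connectedComponentsWithStats(hm);print(st,ce)
for i in range(1,n):
    if 40<st[i,4]<1500:
        ys,xs=np.nonzero(l==i);H=np.array([ray(a,b) for a,b in zip(xs,ys)])
        hh=H-ax;A=np.arctan2(hh[:,1],hh[:,0])-np.arctan2(*(k-ax)[::-1]);r=np.hypot(*hh.T);print(A.min(),A.max(),np.percentile(A,[2,98]),r.min(),r.max())
cv2.imwrite('pics/w1crop.png',cv2.resize(d['frame'][160:220,410:490,::-1],None,fx=8,fy=8,interpolation=0))
```

```text
knob top 1514 (486.5527648925781, 133.1114959716797) 13.744081497192383 105.19893494065228
axis [562.81713669 318.02898009] 0.33391565009951835 4.040251662265717
knob r 200.02682404732587
[[     0      0    640    480 306317]
 [   416    162     27     13    195]
 [   433    177     25     30    429]
 [   443    205     32     16    257]
 [   426    217      1      1      1]
 [   427    220      1      1      1]] [[319.13645994 239.63502515]
 [424.92307692 166.10769231]
 [444.25641026 191.13752914]
 [463.72762646 215.14396887]
 [426.         217.        ]
 [427.         220.        ]]
0.40320167629926207 0.5158568190373978 [0.40710008 0.50543311] 170.3868702082125 179.22156293789342
0.44624110547930207 0.5142784344865525 [0.44817054 0.51146474] 190.30540028028616 208.99375648760184
0.43903457109939925 0.5527360565236652 [0.44854928 0.548218  ] 218.98887469841986 231.1383590899606
```

View pics/w1crop.png

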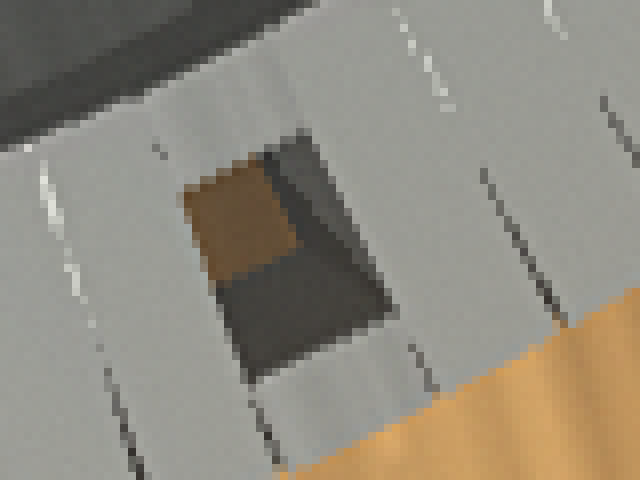

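```bash
python3 -m handwheel '[{"delta_pos":[0,2.0,0.1],"twist":[0,0,0],"jaw":0.65},{"delta_pos":[0,4.0,0.1],"twist":[0,0,0],"jaw":0.65},{"delta_pos":[0,5.5,0.1],"twist":[0,0,0],"jaw":0.65},{"delta_pos":[0,6.6,0.1],"twist":[0,0,0],"jaw":0.65},{"delta_pos":[0,6.6,0.1],"twist":[0,0,0],"jaw":0.5},{"delta_pos":[0,6.6,0.1],"twist":[0,0,0],"jaw":0.42},{"delta_pos":[0,6.6,0.1],"twist":[0,0,0],"jaw":0.42},{"delta_pos":[0,6.6,0.1],"twist":[0,0,0],"jaw":0.42},{"delta_pos":[0,6.6,0.1],"twist":[0,0,0],"jaw":0.42},{"delta_pos":[0,6.6,0.1],"twist":[0,0,0],"jaw":0.42}]' 30
python3 - <<'E'
from h import *
cap('wrist','w2');cap('side','s2');s=telemetry.sense();print(s['force'],s['wrist_torque'])
E
```

```text
time_s: 1.87
eef_pos: [487.7, 132.9, 75.6]
ee_rot: [0.694, -0.694, 0.135, -0.136]
force: [0.6, -0.5, 0.5]
grip_width: 0.42
[ 0.0448482  -1.19735838 -0.40559985] [ 0.01521879  0.00537173 -0.03288954]
```

View pics/w2.png

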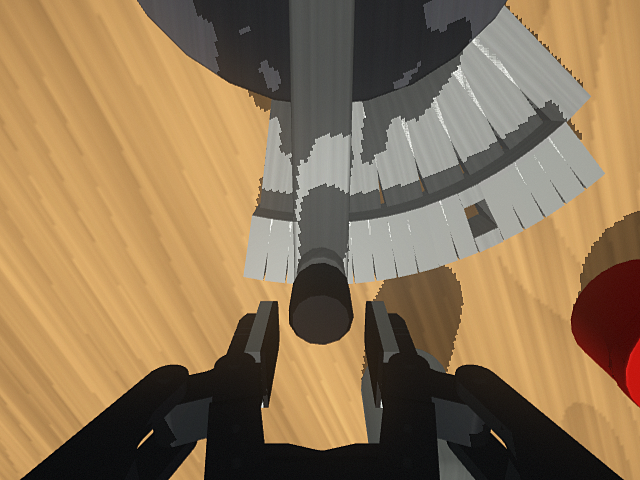

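View pics/s2.png

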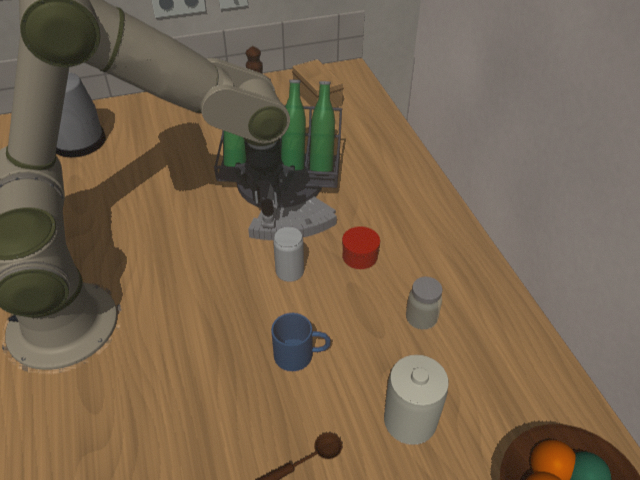

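Run:
```python
from h import *
d=dict(np.load('pics/w2.npz'))
pts=np.array([[487.7,132.9,75.6],[487.7,132.9,94.6],[486.55,133.1,106],[486.55,133.1,90],[486.55,133.1,75]],float)
print(cv2.projectPoints(pts,d['rvec'],d['tvec'],np.array([[d['fx'],0,d['cx']],[0,d['fy'],d['cy']],[0,0,1]]),None)[0].squeeze().round(0))
P=cloud(d);v,u=np.mgrid[0:480,0:640]
m=(abs(u-320)<40)&(abs(v-310)<50)&(P[...,2]>104)&(P[...,2]<110)
c,r=cv2.minEnclosingCircle(P[m][:,:2].astype(np.float32));print(c,r)
for p in((272,310),(270,330),(268,350),(268,390),(370,310),(374,350)):print(p,P[p[1],p[0]].round(1))
ex=np.array([.9265,-.376])
L=P[310:350,240:280].reshape(-1,3);
```

```text
[[323. 287.]
 [323. 306.]
 [321. 320.]
 [321. 302.]
 [321. 287.]]
(486.2538146972656, 133.44720458984375) 13.462433815002441
(272, 310) [473.6 150.5 117.2]
(270, 330) [474.5 150.1 131. ]
(268, 350) [473.3 147.  137.9]
(268, 390) [468.3 135.  141.8]
(370, 310) [508.1 136.2 116.8]
(374, 350) [505.6 131.6 134.9]
```

Run:
```python
from h import *
d=dict(np.load('pics/w2.npz'));P=cloud(d)
ex=np.array([.9265,-.376]);ey=np.array([.376,.9265]);k=np.array([487.7,132.9])
for uu in (262,268,272,276):
  for vv in range(296,360,8):
    p=P[vv,uu];q=p[:2]-k;print(uu,vv,'t %.1f r %.1f z %.1f'%(q@ex,q@ey,p[2]))
cv2.imwrite('pics/w2c.png',cv2.resize(d['frame'][240:440,200:440,::-1],None,fx=3,fy=3))
```

```text
262 296 t -43.2 r -44.1 z -0.4
262 304 t -24.1 r 11.2 z 112.9
262 312 t -23.3 r 11.0 z 118.6
262 320 t -22.4 r 11.1 z 124.6
262 328 t -21.8 r 10.7 z 129.3
262 336 t -20.9 r 11.2 z 135.0
262 344 t -20.2 r 11.3 z 139.8
262 352 t -19.7 r 11.0 z 143.7
268 296 t -39.1 r -44.6 z -1.3
268 304 t -21.8 r 10.9 z 112.3
268 312 t -21.0 r 11.2 z 118.9
268 320 t -20.2 r 11.2 z 124.8
268 328 t -19.5 r 11.3 z 130.3
268 336 t -18.9 r 11.3 z 135.1
268 344 t -19.0 r 8.1 z 135.1
268 352 t -18.8 r 6.5 z 137.4
272 296 t -36.0 r -43.7 z 0.4
272 304 t -20.2 r 11.0 z 112.5
272 312 t -19.4 r 11.3 z 119.2
272 320 t -18.7 r 11.6 z 125.5
272 328 t -18.7 r 8.7 z 126.1
272 336 t -18.8 r 5.8 z 126.8
272 344 t -18.9 r 2.4 z 126.8
272 352 t -18.7 r 0.9 z 129.4
276 296 t -33.2 r -43.8 z 0.2
276 304 t -18.9 r 10.3 z 111.1
276 312 t -18.8 r 7.6 z 112.6
276 320 t -18.9 r 4.3 z 113.2
276 328 t -18.8 r 1.9 z 115.1
276 336 t -18.8 r -1.2 z 116.0
276 344 t -18.8 r -4.3 z 116.9
276 352 t -18.8 r -7.1 z 118.2
```

View pics/w2c.png

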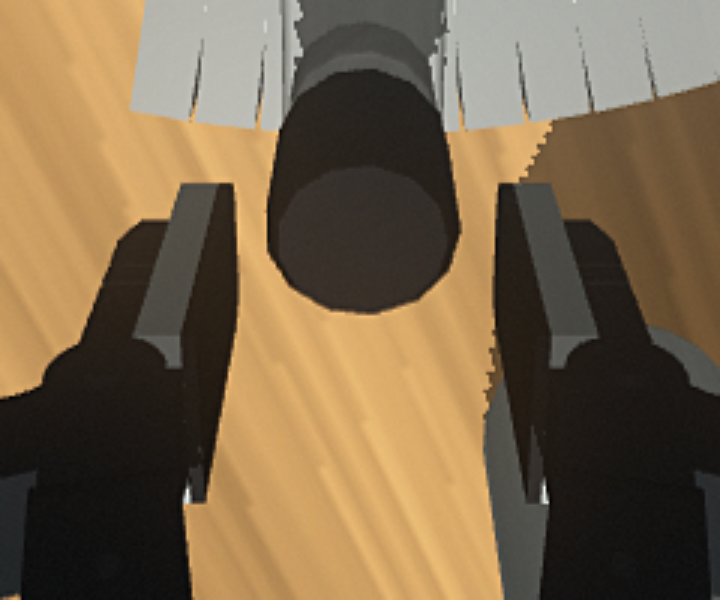

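Run:
```python
from h import *
ey=np.array([.376,.9265])
for n,z0,t0,e in(('wrist0',200.5,[524.7,0],np.array([0,1.])),('w1',141.6,[487.6,131.2],ey),('w2',75.6,[487.7,132.9],ey)):
    d=dict(np.load(f'pics/{n}.npz'));P=cloud(d);q=P[...,:2]-t0;r=q@e;t=q@np.array([e[1],-e[0]])
    m=(abs(r)<13)&(abs(t)<60)&(abs(t)>16)&(P[...,2]>z0-20)&(d['z_map']>0)
    Q=P[m];print(n,m.sum(),'lowest',np.percentile(Q[:,2],[0.1,1,5]).round(1),'minus tcp',(np.percentile(Q[:,2],1)-z0).round(1))
# side view
for n,c in(('s2',(487.7,132.9)),):
    d=dict(np.load(f'pics/{n}.npz'));P=cloud(d);q=P[...,:2]-c
    m=(np.hypot(q[...,0],q[...,1])<40)&(d['z_map']>0)&(P[...,2]>60)
    t=q@np.array([.9265,-.376]);
    for lo in range(60,160,8):
        s=m&(P[...,2]>=lo)&(P[...,2]<lo+8);print(lo,s.sum(),t[s].min().round(),t[s].max().round()) if s.any() else 0
    cv2.imwrite('pics/s2c.png',cv2.resize(d['frame'][160:260,220:340,::-1],None,fx=6,fy=6))
```

```text
wrist0 19412 lowest [243.7 246.  251.6] minus tcp 45.5
w1 30375 lowest [176.1 180.6 189.9] minus tcp 39.0
w2 32973 lowest [108.1 113.2 124.2] minus tcp 37.6
60 37 -11.0 12.0
68 14 -11.0 10.0
76 26 -12.0 13.0
84 32 -12.0 13.0
92 31 -14.0 12.0
100 76 -14.0 12.0
108 33 -29.0 24.0
116 39 -31.0 31.0
124 37 -30.0 31.0
132 38 -32.0 31.0
140 35 -31.0 31.0
148 40 -37.0 36.0
156 85 -40.0 40.0
```

View pics/s2c.png

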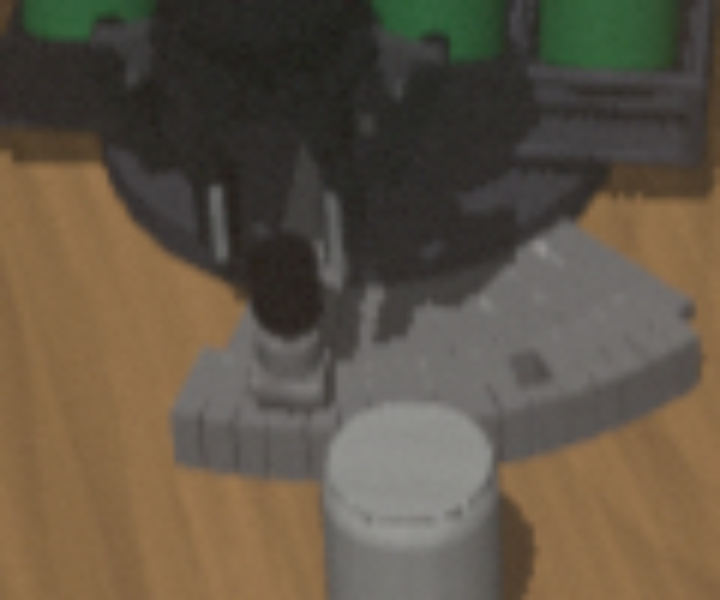

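Both cameras show the pad ends about 33 mm above the reported TCP: z≈110 against a TCP z of 75.6. The pads are therefore still above the knob. I'll go down about 31 mm more by what I see, shift 1 mm to centre, and leave the jaws loose for a look.

```bash
python3 -m handwheel '[{"delta_pos":[-0.1,0.5,0],"twist":[0,0,0],"jaw":0.45},{"delta_pos":[-0.1,1.0,0],"twist":[0,0,0],"jaw":0.45},{"delta_pos":[-0.1,1.5,0],"twist":[0,0,0],"jaw":0.45},{"delta_pos":[-0.1,2.0,0],"twist":[0,0,0],"jaw":0.45},{"delta_pos":[-0.1,2.5,0],"twist":[0,0,0],"jaw":0.45},{"delta_pos":[-0.1,2.8,0],"twist":[0,0,0],"jaw":0.45},{"delta_pos":[-0.1,3.1,0],"twist":[0,0,0],"jaw":0.45},{"delta_pos":[-0.1,3.1,0],"twist":[0,0,0],"jaw":0.45},{"delta_pos":[-0.1,3.1,0],"twist":[0,0,0],"jaw":0.45},{"delta_pos":[-0.1,3.1,0],"twist":[0,0,0],"jaw":0.45}]'
python3 - <<'E'
from h import *
d=cap('wrist','w3');s=telemetry.sense();print(s['force'],s['wrist_torque'])
P=cloud(d);ey=np.array([.376,.9265]);q=P[...,:2]-s['eef_pos'][:2];r=q@ey;t=q@np.array([ey[1],-ey[0]])
z0=s['eef_pos'][2]
for sg in(-1,1):
    m=(abs(r)<13)&(sg*t<60)&(sg*t>15.5)&(P[...,2]>z0+20)&(d['z_map']>0);print(sg,np.percentile(P[m][:,2],[.1,1]),np.percentile(sg*t[m],[1,5]))
v,u=np.mgrid[0:480,0:640]
m=(abs(t)<15)&(abs(r)<18)&(P[...,2]>103)&(P[...,2]<112);c,rr=cv2.minEnclosingCircle(P[m][:,:2].astype(np.float32));print(c,rr,P[m][:,2].mean(),t[m].mean(),r[m].mean())
E
```

```text
time_s: 2.8
eef_pos: [486.6, 133.3, 44.3]
ee_rot: [0.694, -0.694, 0.135, -0.136]
force: [-0.4, 0.2, -0.4]
grip_width: 0.451
[-0.48843159 -0.29473152 -0.04342684] [-0.07414367 -0.06559543  0.03021619]
-1 [76.97773081 82.06266935] [19.96135243 20.15768886]
1 [76.92573613 82.32874921] [18.29325341 18.4861236 ]
(486.6085510253906, 133.6540985107422) 13.830769538879395 105.1746284920999 -0.20780575194610745 1.4041228040024663
```

View pics/w3.png

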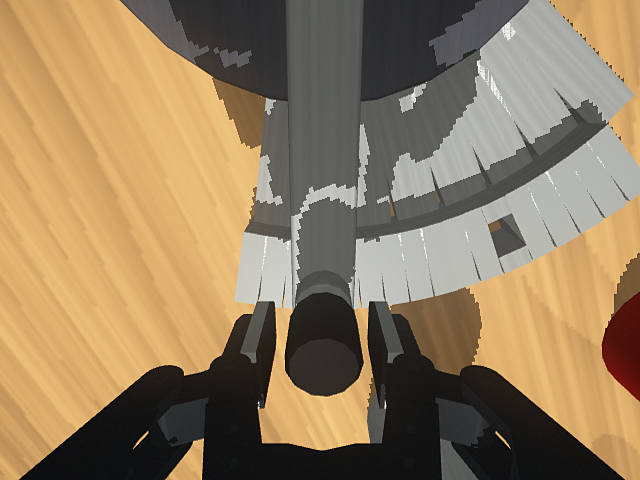

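The pads now straddle the knob: knob centre (323,345), pad ends at z≈77, centred to within about 1 mm. Closing.

```bash
python3 -m handwheel '[{"delta_pos":[0,0,0],"twist":[0,0,0],"jaw":0.35},{"delta_pos":[0,0,0],"twist":[0,0,0],"jaw":0.3},{"delta_pos":[0,0,0],"twist":[0,0,0],"jaw":0.2},{"delta_pos":[0,0,0],"twist":[0,0,0],"jaw":0.1},{"delta_pos":[0,0,0],"twist":[0,0,0],"jaw":0.1},{"delta_pos":[0,0,0],"twist":[0,0,0],"jaw":0.1},{"delta_pos":[0,0,0],"twist":[0,0,0],"jaw":0.1},{"delta_pos":[0,0,0],"twist":[0,0,0],"jaw":0.1},{"delta_pos":[0,0,0],"twist":[0,0,0],"jaw":0.1},{"delta_pos":[0,0,0],"twist":[0,0,0],"jaw":0.1}]' 30
```

```text
time_s: 3.68
eef_pos: [486.8, 133.3, 44.5]
ee_rot: [0.694, -0.694, 0.135, -0.136]
force: [-0.6, -0.4, 4.5]
grip_width: 0.323
```

```bash
python3 -m handwheel '[{"delta_pos":[0,-0.2,0],"twist":[0,0,0],"jaw":0.1},{"delta_pos":[0,-0.4,0],"twist":[0,0,0],"jaw":0.1},{"delta_pos":[0,-0.6,0],"twist":[0,0,0],"jaw":0.1},{"delta_pos":[0,-0.8,0],"twist":[0,0,0],"jaw":0.1},{"delta_pos":[0,-1.0,0],"twist":[0,0,0],"jaw":0.1},{"delta_pos":[0,-1.2,0],"twist":[0,0,0],"jaw":0.1},{"delta_pos":[0,-1.35,0],"twist":[0,0,0],"jaw":0.1},{"delta_pos":[0,-1.5,0],"twist":[0,0,0],"jaw":0.1},{"delta_pos":[0,-1.5,0],"twist":[0,0,0],"jaw":0.1},{"delta_pos":[0,-1.5,0],"twist":[0,0,0],"jaw":0.1}]'
python3 - <<'E'
from h import *
d=cap('wrist','w4');s=telemetry.sense();print(s['force'],s['wrist_torque'])
P=cloud(d);ey=np.array([.376,.9265]);q=P[...,:2]-s['eef_pos'][:2];r=q@ey;t=q@np.array([ey[1],-ey[0]])
m=(abs(t)<12)&(abs(r)<16)&(P[...,2]>108)&(P[...,2]<130);print('top z',m.sum(),np.median(P[m][:,2]))
# path
ax=np.array([562.8,318.0]);k=s['eef_pos'][:2];q=k-ax;print('r',np.hypot(*q))
from scipy.spatial.transform import Rotation as Ro
w,x,y,z=s['ee_rot'];R=Ro.from_quat([x,y,z,w]).as_matrix();print(R.round(3))
for th in np.arange(0,.49,.02):
    c,n=np.cos(th),np.sin(th);p=ax+np.array([[c,-n],[n,c]])@q;dl=R.T@np.r_[p-k,0];print(th.round(2),(dl/10).round(2))
E
```

```text
time_s: 4.52
eef_pos: [486.1, 133.4, 59.0]
ee_rot: [-0.694, 0.694, -0.136, 0.135]
force: [0.3, 3.0, -10.5]
grip_width: 0.32
[  0.60867245   2.99166268 -10.57431719] [ 0.47630785 -0.06166582 -0.1958758 ]
top z 4767 119.51754906283391
r 199.92909051099397
[[ 0.926 -0.001  0.376]
 [-0.376  0.     0.926]
 [-0.001 -1.    -0.   ]]
0.0 [0. 0. 0.]
0.02 [ 0.4 -0.   0. ]
0.04 [ 0.8  -0.    0.01]
0.06 [ 1.2  -0.    0.03]
0.08 [ 1.6  -0.    0.05]
0.1 [ 2.   -0.    0.09]
0.12 [ 2.39 -0.    0.13]
0.14 [ 2.79 -0.    0.18]
0.16 [ 3.19 -0.    0.23]
0.18 [ 3.58 -0.    0.3 ]
0.2 [ 3.97 -0.    0.37]
0.22 [ 4.37 -0.    0.45]
0.24 [ 4.76 -0.    0.54]
0.26 [ 5.14 -0.    0.63]
0.28 [ 5.53 -0.    0.74]
0.3 [ 5.91 -0.    0.85]
0.32 [ 6.3  -0.    0.97]
0.34 [ 6.68 -0.    1.1 ]
0.36 [ 7.05 -0.    1.23]
0.38 [ 7.43 -0.    1.37]
0.4 [ 7.8  -0.    1.52]
0.42 [ 8.16 -0.    1.68]
0.44 [ 8.53 -0.01  1.84]
0.46 [ 8.89 -0.01  2.01]
0.48 [ 9.25 -0.01  2.19]
```

The pin is up about 14.3 mm and the wrist reads 10.5 N, as expected from the spring. Turning the first 0.2 rad.

```bash
python3 -m handwheel '[{"delta_pos":[0.5,0,0],"twist":[0,-0.025,0],"jaw":0.1},{"delta_pos":[1.0,0,0.02],"twist":[0,-0.05,0],"jaw":0.1},{"delta_pos":[1.5,0,0.05],"twist":[0,-0.075,0],"jaw":0.1},{"delta_pos":[2.0,0,0.09],"twist":[0,-0.1,0],"jaw":0.1},{"delta_pos":[2.49,0,0.14],"twist":[0,-0.125,0],"jaw":0.1},{"delta_pos":[2.99,0,0.2],"twist":[0,-0.15,0],"jaw":0.1},{"delta_pos":[3.48,0,0.28],"twist":[0,-0.175,0],"jaw":0.1},{"delta_pos":[3.97,0,0.37],"twist":[0,-0.2,0],"jaw":0.1},{"delta_pos":[3.97,0,0.37],"twist":[0,-0.2,0],"jaw":0.1},{"delta_pos":[3.97,0,0.37],"twist":[0,-0.2,0],"jaw":0.1}]'
```

```text
time_s: 5.4
eef_pos: [524.7, 121.7, 58.9]
ee_rot: [-0.704, 0.704, -0.066, 0.066]
force: [1.0, 1.8, -10.3]
grip_width: 0.312
```

Run:
```python
from h import *
d=cap('wrist','w5');s=telemetry.sense();print(s['force'],s['wrist_torque'])
q=s['eef_pos'][:2]-np.array([562.8,318.0]);print(np.hypot(*q),np.arctan2(q[1],q[0])+1.962)
```

```text
[ 2.56597148  1.96418878 -9.64249467] [ 0.39006704 -0.42650144 -0.08331985]
199.9471630615561 0.19870479407136066
```

View pics/w5.png

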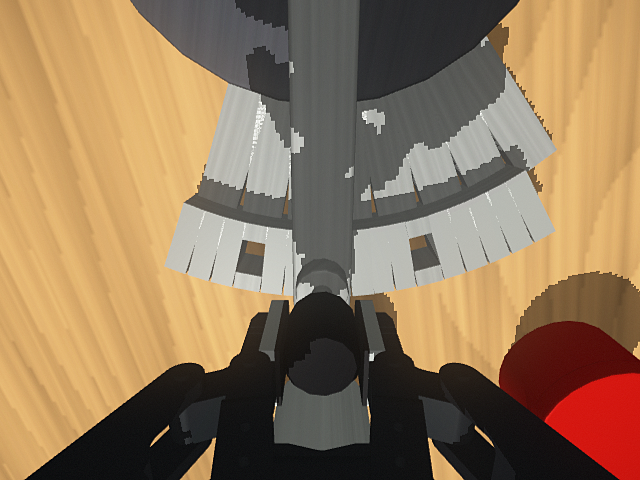

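The rack turned with the gripper. The first hole (252,258) and the next hole (425,251) now both show. I'll measure the angle between them, which should be free of calibration error.

Run:
```python
from h import *
d=dict(np.load('pics/w5.npz'));P=cloud(d);ax=np.array([562.8,318.])
R=cv2.Rodrigues(np.array(d['rvec'],float))[0];C=-R.T@np.array(d['tvec']).ravel()
v,u=np.mgrid[0:480,0:640]
def ray(u,v,z=30):
    r=R.T@np.array([(u-d['cx'])/d['fx'],(v-d['cy'])/d['fy'],1]);return (C+r*(z-C[2])/r[2])[:2]
from scipy.optimize import least_squares
pts=[]
for uu in list(range(170,285,3))+list(range(365,550,3)):
    col=[vv for vv in range(150,300) if 26<P[vv,uu,2]<34]
    if col: pts.append(P[max(col),uu,:2])
pts=np.array(pts);s=least_squares(lambda c:np.hypot(*(pts-c[:2]).T)-220,[560,330],loss='soft_l1',f_scale=.5);print('axis',s.x)
for A_ in (ax,s.x):
  cs=[]
  for cu,cv_ in((252,258),(425,251)):
    m=((P[...,2]<25)&(abs(u-cu)<26)&(abs(v-cv_)<24)).astype(np.uint8)
    n,l,st,ce=cv2.connectedComponentsWithStats(m);i=l[cv_,cu]
    if i==0:i=1+np.argmax([st[j,4] for j in range(1,n)])
    ys,xs=np.nonzero(l==i);H=np.array([ray(a,b) for a,b in zip(xs,ys)])-A_
    A=np.arctan2(H[:,1],H[:,0]);r=np.hypot(*H.T);print(st[i],'ang',np.percentile(A,[1,99]),'r',r.min(),r.max());cs.append(np.percentile(A,[1,99]).mean())
  print(cs,cs[1]-cs[0])
```

```text
axis [562.37415177 318.16294149]
[237 240  28  34 711] ang [-1.99638528 -1.9306649 ] r 190.1413335971516 208.62758382149562
[409 233  29  35 712] ang [-1.51398097 -1.44910163] r 189.93864013364671 208.09385473251248
[np.float64(-1.963525090770652), np.float64(-1.4815413014650742)] 0.48198378930557784
[237 240  28  34 711] ang [-1.99413036 -1.92838551] r 190.12552309744137 208.62423121723532
[409 233  29  35 712] ang [-1.51192521 -1.44710489] r 190.1378091143122 208.29504441054294
[np.float64(-1.9612579351480224), np.float64(-1.4795150500291006)] 0.4817428851189218
```

```bash
python3 -m handwheel '[{"delta_pos":[0.6,0,0.01],"twist":[0,-0.03,0],"jaw":0.1},{"delta_pos":[1.2,0,0.03],"twist":[0,-0.06,0],"jaw":0.1},{"delta_pos":[1.8,0,0.07],"twist":[0,-0.09,0],"jaw":0.1},{"delta_pos":[2.39,0,0.13],"twist":[0,-0.12,0],"jaw":0.1},{"delta_pos":[2.99,0,0.2],"twist":[0,-0.15,0],"jaw":0.1},{"delta_pos":[3.58,0,0.3],"twist":[0,-0.18,0],"jaw":0.1},{"delta_pos":[4.17,0,0.41],"twist":[0,-0.21,0],"jaw":0.1},{"delta_pos":[4.56,0,0.5],"twist":[0,-0.23,0],"jaw":0.1},{"delta_pos":[4.95,0,0.6],"twist":[0,-0.25,0],"jaw":0.1},{"delta_pos":[4.95,0,0.6],"twist":[0,-0.25,0],"jaw":0.1}]'
```

```text
time_s: 6.28
eef_pos: [574.7, 118.4, 58.9]
ee_rot: [-0.707, 0.707, 0.023, -0.023]
force: [1.4, 0.0, -9.6]
grip_width: 0.316
```

```bash
python3 -m handwheel '[{"delta_pos":[0,0.03,0],"twist":[0,0,0],"jaw":0.1},{"delta_pos":[0,0.06,0],"twist":[0,0,0],"jaw":0.1},{"delta_pos":[0,0.09,0],"twist":[0,0,0],"jaw":0.1},{"delta_pos":[0,0.12,0],"twist":[0,0,0],"jaw":0.1},{"delta_pos":[0,0.14,0],"twist":[0,0,0],"jaw":0.1},{"delta_pos":[0,0.16,0],"twist":[0,0,0],"jaw":0.1},{"delta_pos":[0,0.18,0],"twist":[0,0,0],"jaw":0.1},{"delta_pos":[0,0.2,0],"twist":[0,0,0],"jaw":0.1},{"delta_pos":[0,0.2,0],"twist":[0,0,0],"jaw":0.1},{"delta_pos":[0,0.2,0],"twist":[0,0,0],"jaw":0.1}]'
python3 - <<'E'
from h import *
d=cap('wrist','w6');s=telemetry.sense();print(s['eef_pos'],s['force'],s['wrist_torque'])
q=s['eef_pos'][:2]-np.array([562.8,318.0]);print(np.hypot(*q),np.arctan2(q[1],q[0])+1.9625)
E
```

```text
time_s: 7.12
eef_pos: [574.4, 118.5, 57.1]
ee_rot: [-0.707, 0.707, 0.023, -0.023]
force: [0.9, -0.7, -10.1]
grip_width: 0.322
[574.38333955 118.4516695   57.09705878] [  1.34293258  -0.38474361 -10.0275896 ] [-0.09998673 -0.2157892  -0.0827875 ]
199.88424139743802 0.4496863962780604
```

View pics/w6.png

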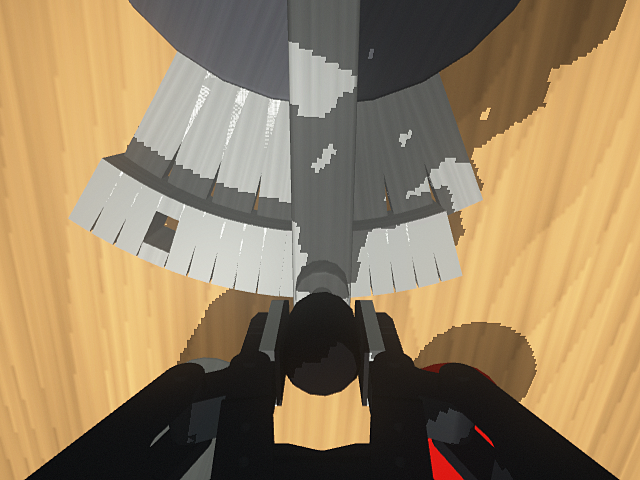

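The rack is at about 0.45, about 6 mm short of the hole, with the tip 0.4 mm above the rim. Now I'll loosen the jaws so that the spring sets the pin on the rim.

```bash
python3 -m handwheel '[{"delta_pos":[0,0,0],"twist":[0,0,0],"jaw":0.40},{"delta_pos":[0,0,0],"twist":[0,0,0],"jaw":0.40},{"delta_pos":[0,0,0],"twist":[0,0,0],"jaw":0.40},{"delta_pos":[0,0,0],"twist":[0,0,0],"jaw":0.40},{"delta_pos":[0,0,0],"twist":[0,0,0],"jaw":0.40},{"delta_pos":[0,0,0],"twist":[0,0,0],"jaw":0.40},{"delta_pos":[0,0,0],"twist":[0,0,0],"jaw":0.40},{"delta_pos":[0,0,0],"twist":[0,0,0],"jaw":0.40},{"delta_pos":[0,0,0],"twist":[0,0,0],"jaw":0.40},{"delta_pos":[0,0,0],"twist":[0,0,0],"jaw":0.40}]'
cat > chk.py <<'E'
from h import *
import sys
from scipy.spatial.transform import Rotation as Ro
d=cap('wrist',sys.argv[1]);s=telemetry.sense()
w,x,y,z=s['ee_rot'];R=Ro.from_quat([x,y,z,w]).as_matrix()
P=cloud(d);q=P-s['eef_pos'];t=q@R[:,0];r=q@R[:,2]
lo=100
m=(abs(t)<18)&(abs(r)<20)&(P[...,2]>lo)&(P[...,2]<125)
zt=np.median(P[m&(abs(t)<7)&(abs(r)<9)][:,2])
m&=abs(P[...,2]-zt)<3
n,l,st,ce=cv2.connectedComponentsWithStats(m.astype(np.uint8));i=1+np.argmax(st[1:,4]);Q=P[l==i]
c,rr=cv2.minEnclosingCircle(Q[:,:2].astype(np.float32));a=np.array(c)-[562.8,318]
print('knob top z %.1f'%zt,'c',np.round(c,1),'R %.1f'%rr,'ang %.4f'%(np.arctan2(a[1],a[0])+1.9625),'t %.1f r %.1f'%(t[l==i].mean(),r[l==i].mean()))
print('eef',s['eef_pos'].round(1),'F tool x %.1f z %.1f down %.1f'%tuple((R.T@s['force'])[[0,2,1]]), 't',s['time_s'],s['grip_width'])
E
python3 chk.py w7
```

```text
time_s: 8.0
eef_pos: [574.4, 118.5, 57.1]
ee_rot: [0.707, -0.707, -0.023, 0.023]
force: [-0.0, 0.0, 0.1]
grip_width: 0.401
knob top z 116.1 c [573.9 118.8] R 14.1 ang 0.4474 t -0.6 r 1.8
eef [574.4 118.5  57.1] F tool x -0.2 z -0.3 down -0.5 t 8.05 0.3973696081658338
```

```bash
python3 -m handwheel '[{"delta_pos":[0.1,0,0],"twist":[0,-0.005,0],"jaw":0.40},{"delta_pos":[0.2,0,0],"twist":[0,-0.01,0],"jaw":0.40},{"delta_pos":[0.3,0,0],"twist":[0,-0.015,0],"jaw":0.40},{"delta_pos":[0.4,0,0],"twist":[0,-0.02,0],"jaw":0.40},{"delta_pos":[0.5,0,0.01],"twist":[0,-0.025,0],"jaw":0.40},{"delta_pos":[0.6,0,0.01],"twist":[0,-0.03,0],"jaw":0.40},{"delta_pos":[0.7,0,0.01],"twist":[0,-0.035,0],"jaw":0.40},{"delta_pos":[0.8,0,0.02],"twist":[0,-0.04,0],"jaw":0.40},{"delta_pos":[0.8,0,0.02],"twist":[0,-0.04,0],"jaw":0.40},{"delta_pos":[0.8,0,0.02],"twist":[0,-0.04,0],"jaw":0.40}]'; python3 chk.py w8
```

```text
time_s: 8.88
eef_pos: [582.5, 119.2, 57.1]
ee_rot: [0.706, -0.706, -0.037, 0.037]
force: [0.2, 0.3, 0.3]
grip_width: 0.398
knob top z 105.4 c [579.4 119. ] R 14.1 ang 0.4749 t -3.1 r 1.6
eef [582.4 119.2  57.1] F tool x -0.2 z 0.3 down 0.8 t 8.9333 0.4033875696929235
```

The pin has dropped: the knob top went from 116.1 to 105.4, against 105.2 when home at the start. There is no side load. I'll open, centre on the knob and lift straight up.

```bash
python3 -m handwheel '[{"delta_pos":[-0.1,0,0],"twist":[0,0,0],"jaw":0.5},{"delta_pos":[-0.3,0,0],"twist":[0,0,0],"jaw":0.6},{"delta_pos":[-0.3,0,0],"twist":[0,0,0],"jaw":0.65},{"delta_pos":[-0.3,0,0],"twist":[0,0,0],"jaw":0.65},{"delta_pos":[-0.3,-1.0,0],"twist":[0,0,0],"jaw":0.65},{"delta_pos":[-0.3,-3.0,0],"twist":[0,0,0],"jaw":0.65},{"delta_pos":[-0.3,-6.0,0],"twist":[0,0,0],"jaw":0.65},{"delta_pos":[-0.3,-9.0,0],"twist":[0,0,0],"jaw":0.65},{"delta_pos":[-0.3,-12.0,0],"twist":[0,0,0],"jaw":0.65},{"delta_pos":[-0.3,-12.0,0],"twist":[0,0,0],"jaw":0.65}]'; python3 chk.py w9; python3 -c "
from h import *
cap('side','s9');cap('scene','c9')"
```

```text
time_s: 9.77
eef_pos: [581.8, 119.0, 184.3]
ee_rot: [-0.706, 0.706, 0.041, -0.033]
force: [-0.3, 0.1, 1.0]
grip_width: 0.648
knob top z 105.5 c [579.3 118.7] R 13.9 ang 0.4742 t -2.0 r 0.7
eef [580.8 119.  181. ] F tool x -0.2 z -0.4 down 0.9 t 9.8167 0.6471030539837974
```

View pics/w9.png

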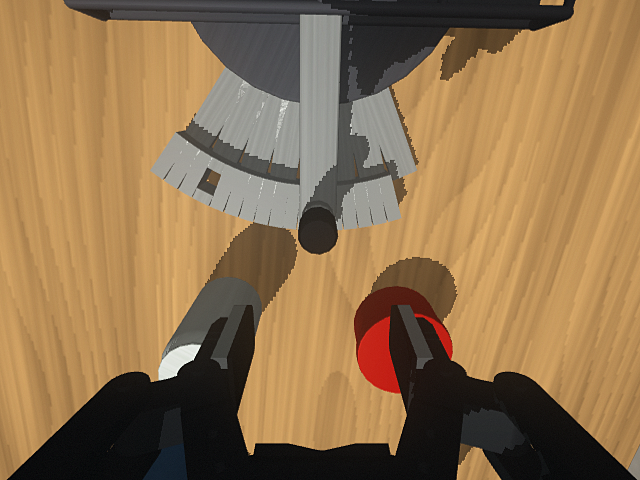

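View pics/s9.png

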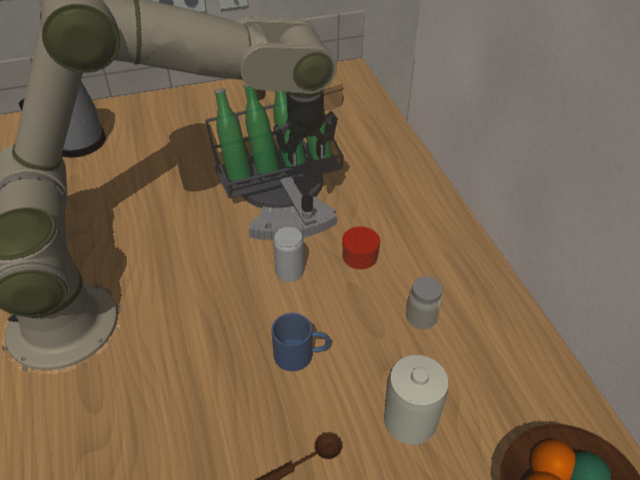

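The pin is home at the second hole, the first hole is empty (210,181), the bystanders are where they were and the gripper is clear. I'll hold briefly, then hand in.

```bash
python3 -m handwheel '[{"delta_pos":[0,0,0],"twist":[0,0,0],"jaw":0.65},{"delta_pos":[0,0,0],"twist":[0,0,0],"jaw":0.65},{"delta_pos":[0,0,0],"twist":[0,0,0],"jaw":0.65},{"delta_pos":[0,0,0],"twist":[0,0,0],"jaw":0.65},{"delta_pos":[0,0,0],"twist":[0,0,0],"jaw":0.65},{"delta_pos":[0,0,0],"twist":[0,0,0],"jaw":0.65},{"delta_pos":[0,0,0],"twist":[0,0,0],"jaw":0.65},{"delta_pos":[0,0,0],"twist":[0,0,0],"jaw":0.65},{"delta_pos":[0,0,0],"twist":[0,0,0],"jaw":0.65},{"delta_pos":[0,0,0],"twist":[0,0,0],"jaw":0.65}]'; python3 chk.py w10; python3 -c "
from h import *
ctrl.finish_job()"
```

```text
time_s: 10.75
eef_pos: [579.4, 118.9, 177.1]
ee_rot: [-0.706, 0.706, 0.037, -0.037]
force: [0.5, -1.6, 0.6]
grip_width: 0.651
knob top z 105.5 c [579.3 118.6] R 14.0 ang 0.4741 t -0.1 r 0.6
eef [579.4 118.9 177.1] F tool x -0.3 z -0.4 down -0.2 t 10.8 0.6494113777831219
the job is handed in; nothing more can be done
```

The rack is locked in its next hole, and I handed the job in at about 10.8 s; no verdict is reported.

I pulled the pin up about 14 mm and turned the rack counter-clockwise to 0.45 rad. There I let the pin down on the rim and nudged the knob along with loose jaws until it dropped.

**Last checks**
- **Pin:** the knob top is at 105.5 mm, against 105.2 mm when home at the start.
- **Rack angle:** it rests at about 0.474 rad and did not move between the last two readings. The camera put the hole centre at 0.482, and the difference is within the hole's play.
- **Clearance:** the gripper is well above the knob and the force reading is at noise level.
- **Bystanders:** they look unmoved in the side view; I did not measure their positions again.

**Disagreement:** both cameras showed the pad ends about 33 mm above the reported TCP, although the TCP is described as being at the fingertips. I went by the images to set the grasp height.

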